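Hang a servo drive on its keyhole bolt

ROBOT

A 6-joint arm with a two-finger parallel gripper is mounted at the origin on the work surface. World frame = base frame: x ahead of the robot, y to its left, z up, the work surface at z = 0. Lengths are in mm, angles in rad, forces in N, time in s.
With the tool pointing down it reaches from about 275 to 750 mm from the base axis. Payload 10.2 kg.
Tool frame: the origin (TCP) lies at the very end of the fingers, on their centre line; the grasp point (between the pads) lies 19 mm behind it; z points along the fingers, y is the line along which they close (so a half turn about z gives the same grasp; the last joint's range is limited). The gripper opens to 88 mm and grips with 3 to 60 N. Pads are 18 mm wide; open, the fingers measure 123 mm over their backs; the gripper's body (75 mm by 187 mm) begins 45 mm behind the grasp point.
Start: joints at [-1.501, 0.313, 1.498, -0, 1.331, -0.223], TCP at [151.52, -502.666, 238.72] pointing down, gripper open.
Joint ranges: [-2.94, 2.94], [-0.97, 2.17], [0.19, 2.56], [-1.23, 4.37], [0.02, 3.11], [-2.88, 2.88]. Speed limits (rad/s): [2.39, 2.39, 3.01, 3.14, 3.14, 3.14].

INTERFACE

Orientations are given as [roll, pitch, yaw] about the fixed x, y, z axes, in that order (R = Rz(yaw) Ry(pitch) Rx(roll)).
In Python, from workcell import readout, get_image, job, trace gives the robot as it stands.
- The arm moves only by the tool servo_tool, never from a script. Its argument "rows" is a list of rows, each an object of numbers: "ax", "ay", "az": the turn, a rotation vector about the tool's x, y, z in rad; "x", "y", "z": the shift along the tool's x, y, z in m; "hand": the finger opening in m, from 0 to 0.0881. In form: [{"ax": .., "ay": .., "az": .., "x": .., "y": .., "z": .., "hand": ..}, ...]. A call has 1 to 8 rows; each row is the pose to reach, as a shift and turn from the pose commanded when the call began, along the tool's axes at that moment; what a row does not reach only later rows make up. A row lasts 1/10 s, in which the tool goes at most 50 mm and 8.59 degrees, less where a joint would pass 70% of its speed; a pose out of reach is approached as far as the arm can. A call with a gripper value outside its range is refused whole. The fingers move at their own pace and stop on an object; the grip force is fixed at half the most. Time passes only in rows, so rows that repeat a pose let the fingers close. It gives the time, the measured TCP pose, the force, the opening and the grip force at its end, in the units of the state.
- readout.get_obs(): the state, without advancing time (a new reading comes with each control period).
- get_image(name): name is "scene" or "top" or "wrist"; returns a dict with "pixels" (420x560x3 uint8, red, green, blue), "camera_matrix" (3x3 intrinsics, pixels), "eye" and "rotation" of the camera in the world. Camera axes: x right, y down, z forward; pixel columns grow to the right and rows downward; lengths in mm; the calibration is good to about 2 mm. A picture is of the moment at which its call begins. There is no depth.
- job.close_job(): hands the job in; it is judged then, once.
Trained networks look in a picture, given as the dict that the camera call returned (one of the last four; its "shot" number tells which), for a name from the list of things; names that differ only in an ending like _2 or _b are one class to them, and where a whole thing is asked for, a point or a joint stands for the part that bears it (a point fixed in the world has none). Each returns a list of dicts, best first, with "confidence" (0 to 1); they miss things now and then, are a little off and sometimes report something else, mostly with a low value. They report only what shows in the picture. A call takes as long as a camera call. They do not tell look-alikes from the thing itself.
- trace(picture, name): "pixels" (420x560 bool, what is visible of it) and "location" ([column, row] in pixels, amid what is visible of it).
The state is a dict: "clock": time; "joint_positions": joint angles; "qvel": joint speeds; "joint_efforts": joint torques, N m; "tool_pos": TCP position; "orientation": TCP orientation; "ft_force": force on the tool from outside, world axes, zero at the start; "wrist_torque": the same for the moment, N m; "width": finger opening in mm; "gripper_force": force on a finger pad.
Only numpy, scipy, OpenCV 4.12 (cv2) and the standard library are available. Lean on these libraries where they do the work, as an engineer would, in place of code of your own. Each camera call takes 0.05 s, during which the arm holds its last target. There are 200 camera calls.

TASK

Hang the black servo drive on the upright aluminium panel: bring the large hole of the keyhole in its steel back plate over the brass bolt head, press the plate in against the spring washer, and slide the drive straight down until the bolt is fully home at the top of the slot, then let go so that it hangs upright by itself. The bolt may be clamped up to about a centimetre and a half off the panel's middle, so feel for it gently, never pushing the drive against the panel or bolt with more than 30 N, and leave the other things on the bench where they are.

Things in the scene. Friction and masses are not known exactly. Their poses are not given: they have to be found in the camera images.
- drive_grip (a point): Grip point of the loose servo drive (0.3 to 0.6 kg, black, steel back plate), which starts upright on the bench. z up, +x towards its back plate, y across. It lies mid-width in the 44 mm wide upper block, 70 mm above the underside, 62 mm in front of the plate's rear face. The block's top is 16 mm above this point; it reaches 36 mm to the front (-x) and 30 mm to the back of it.
- plate_top (a point): Middle of the top edge of the drive's steel back plate (60 mm wide, 4 mm thick), on its rear face, 103 mm above the underside. Same axes as drive_grip. Between upper block and back plate is a 28 mm gap, open above, for the bolt head; the floor of the gap is the top of the black lower body (94 mm deep, 44 mm wide, 60 mm high).
- keyhole (a point): Centre of the keyhole's large hole, on the rear face of the drive's back plate, 74 mm above the underside. The hole is 20 mm wide and high with bevelled corners. A slot 12 mm wide leads upward from it. Same axes as drive_grip.
- slot_top (a point): Point on the rear face of the back plate, 16 mm above the hole's centre, 90 mm above the underside, where the bolt's axis lies when the drive is fully home, the shank touching the slot's closed upper end. Same axes as drive_grip.
- panel: Fixed upright aluminium panel, 220 wide (y), 155 high, 6 mm thick; origin at the foot of its front face, mid-width; -x points straight out of the front face, z up. With the head through the large hole, the plate's rear face must be pressed to between 7 and 4 mm from this face to slide down behind the head. A rubber strip, 4 mm thick, 55 to 75 mm up, backs the plate.
- bolt_place (a point): Middle of the bolt's level clamping slot (black stripe) on the panel's front face, 125 mm above the bench; axes as the panel. The bolt points along -x at this height but is clamped anywhere within 14 mm to either side (y); its own place is not measured. Brass head: diameter 16, 5 mm thick, its front 16 mm and underside 11 mm out from the face. Shank: diameter 8 mm.
- washer_place (a point): Point 9 mm straight out from bolt_place (axes as the panel), level with the front of the spring washer. The dark washer, 30 mm in diameter, sits on the bolt's shank behind the head and shifts sideways with the bolt; pressed towards the panel it yields at 2 N per mm, by at most 5 mm, and holds the plate out against the head's underside; its friction may keep the drive from sliding home by itself.
- bottle: Bystander: clear water bottle with red cap, 64 mm diameter, 200 mm high; origin under its base.
- bracket_a: Bystander: small aluminium angle bracket, 45 x 40 x 45 mm; origin at its underside.
- bracket_b: Bystander: second small aluminium angle bracket, like bracket_a.
- screwdriver: Bystander: screwdriver with yellow handle lying on the bench; origin at its underside.
- shell: Bystander: black plastic connector shell, 50 x 45 x 36 mm; origin at its underside.
Not all that is in view belongs to the job. Leave any brown or red look-alike of the part that bears drive_grip alone.

How it is judged (in metres and radians):
On the way:
1. the bolt head is through the large hole: the plate's rear face less than 9.5 mm from the panel's face with the hole's centre within 5 mm of the bolt's height (x of keyhole in the frame of bolt_place between -0.0095 and 0 m and z of keyhole in the frame of bolt_place between -0.005 and 0.005 m and y of keyhole in the frame of bolt_place between -0.019 and 0.019 m), for 0.1 s.
At the end, for the whole second after the job is handed in: The drive hangs on the bolt at rest and released: slot_top within 3 mm of the bolt's height, 2 to 9 mm out from the panel's face and within 19 mm of bolt_place sideways, the drive upright and square to the panel within 0.12 rad (x of slot_top in the frame of bolt_place between -0.009 and -0.002 m and z of slot_top in the frame of bolt_place between -0.003 and 0.003 m and y of slot_top in the frame of bolt_place between -0.019 and 0.019 m and angle between slot_top's own z axis and vertical below 0.12 rad and angle between the x axis of slot_top and the x axis of bolt_place, either way round below 0.12 rad and contact force between the fingers and drive below 0.1 N and linear speed of drive below 0.01 m/s); the robot touches nothing.
It fails at once if while the fingers touch the drive, it is pushed against the panel, bolt or washer with more than 30 N (contact force between drive and panel above 30 N and contact force between the fingers and drive above 0.5 N).
It fails at once if the bottle, a bracket, the screwdriver or the shell is moved more than 30 mm (distance of any of bottle, bracket_a, bracket_b, screwdriver, shell from where it was at the start of the episode above 0.03 m).
It also fails if it takes over 64 s, if anything falls off the work surface, if the arm or the gripper's body presses on something with over 40 N, if the wrist force passes 120 N, or if a joint passes its speed limit or range.

## Working session

There is one attempt and no reset: what is moved stays moved. The work goes in short steps, Python scripts to look and compute and a tool call to move; the robot and the scene stay as the last step left them, time stands still between calls to the robot, and variables do not carry over. Pictures are saved under pics/ and viewed, at most 10 in all, crops included, and the job is handed in when it is done.

Besides the shell and the picture viewer there is one more tool, called as name([rows], argument=value, ...), one row to a line, values as JSON. servo_tool: Moves the arm, as the interface text tells. Its arguments: {"type":"object","properties":{"rows":{"type":"array"}},"required":["rows"]}

```bash
ls; mkdir -p pics
cat > h.py <<'E'
import numpy as np, cv2
from workcell import readout,get_image,job,trace
def save(im,n,crop=None,s=1):
    p=im["pixels"]
    if crop: p=p[crop[1]:crop[3],crop[0]:crop[2]]
    p=cv2.resize(p,None,fx=s,fy=s,interpolation=cv2.INTER_CUBIC) if s!=1 else p
    cv2.imwrite("pics/"+n,p[:,:,::-1])
def ray(im,uv):
    K=np.array(im["camera_matrix"]);R=np.array(im["rotation"])
    d=R@np.linalg.inv(K)@np.array([uv[0],uv[1],1.]);return np.array(im["eye"],float),d/np.linalg.norm(d)
def atz(im,uv,z):
    e,d=ray(im,uv);return e+d*(z-e[2])/d[2]
def proj(im,P):
    K=np.array(im["camera_matrix"]);R=np.array(im["rotation"])
    c=R.T@(np.array(P,float)-np.array(im["eye"]));q=K@c;return q[:2]/q[2]
def tri(*prs):
    A=np.zeros((3,3));b=np.zeros(3)
    for im,uv in prs:
        e,d=ray(im,uv);M=np.eye(3)-np.outer(d,d);A+=M;b+=M@e
    return np.linalg.solve(A,b)
E
python3 - <<'E'
from h import *
np.set_printoptions(precision=2,suppress=True)
print(readout.get_obs())
ims={n:get_image(n) for n in("scene","top")}
a=np.hstack([ims[n]["pixels"] for n in ims]); 
for n in ims:
    save(ims[n],n+"0.png"); print(n,ims[n]["eye"],ims[n]["rotation"],ims[n]["camera_matrix"])
    for t in("drive_grip","plate_top","keyhole","slot_top","panel","bolt_place","washer_place","bottle","bracket_a","screwdriver","shell"):
        print(t,[(round(r["confidence"],2),np.round(r["location"],1).tolist(),int(r["pixels"].sum())) for r in trace(ims[n],t)])
E
```

```text
pics
{'clock': 0.0, 'joint_positions': array([-1.5 ,  0.31,  1.5 , -0.  ,  1.33, -0.22]), 'qvel': array([ 0., -0., -0., -0., -0.,  0.]), 'joint_efforts': array([  0.  , -40.22, -25.23,   0.07,   0.04,  -0.  ]), 'tool_pos': array([ 151.51, -502.42,  238.19]), 'orientation': array([-3.14, -0.  ,  0.29]), 'ft_force': array([0.13, 0.13, 0.41]), 'wrist_torque': array([-0.02,  0.  , -0.  ]), 'gripper_force': 0.0, 'width': 88.10298019814607}
scene [1071.41 -222.69 1037.51] [-2.58 -0.    1.2 ] [[429.96   0.   278.05]
 [  0.   429.96 209.53]
 [  0.     0.     1.  ]]
drive_grip [(0.95, [355.7, 200.2], 1183), (0.84, [374.2, 247.3], 1161), (0.59, [397.1, 177.4], 1075)]
plate_top [(0.78, [336.9, 162.6], 1031), (0.72, [356.2, 200.0], 1063), (0.66, [372.8, 242.2], 1151), (0.64, [399.6, 179.3], 1074)]
keyhole [(0.76, [350.5, 199.1], 1114), (0.7, [337.9, 166.6], 1104), (0.62, [373.9, 247.5], 1229), (0.15, [347.0, 289.3], 401)]
slot_top [(0.97, [336.1, 163.1], 1040), (0.71, [402.3, 179.3], 1078), (0.66, [371.7, 241.2], 1177), (0.58, [355.8, 199.3], 1101)]
panel [(0.73, [190.8, 255.5], 3905), (0.72, [1
[... 557 characters left out ...]
7, [165.6, 217.3], 723), (0.91, [206.4, 258.4], 580), (0.81, [222.5, 169.4], 681), (0.63, [212.1, 211.9], 599), (0.22, [288.2, 144.0], 155)]
keyhole [(0.94, [211.8, 211.5], 536), (0.91, [219.9, 166.2], 638), (0.75, [209.8, 253.1], 604)]
slot_top [(0.92, [221.5, 172.0], 561), (0.75, [213.4, 215.9], 593), (0.69, [166.6, 219.3], 759), (0.62, [211.1, 256.2], 609), (0.53, [361.4, 214.9], 2553)]
panel [(0.83, [363.8, 216.1], 2603)]
bolt_place [(0.87, [359.2, 212.0], 2706)]
washer_place []
bottle [(0.79, [414.9, 273.2], 558)]
bracket_a [(0.51, [249.6, 151.7], 173), (0.49, [287.8, 140.9], 175)]
screwdriver [(0.85, [147.4, 168.3], 214)]
shell [(0.69, [415.5, 273.9], 555), (0.54, [147.9, 273.4], 342)]
```

```bash
sed -i 's/R=np.array(im\["rotation"\])/R=Rot.from_euler("xyz",im["rotation"]).as_matrix()/; 1a from scipy.spatial.transform import Rotation as Rot' h.py
python3 - <<'E'
import cv2,numpy as np
for n in("scene","top"):
    p=cv2.imread(f"pics/{n}0.png"); p=p[90:370,60:480]
    cv2.imwrite(f"pics/{n}0c.png",cv2.resize(p,(800,533),interpolation=cv2.INTER_CUBIC))
E
```

```text
(no output)
```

View pics/scene0c.png

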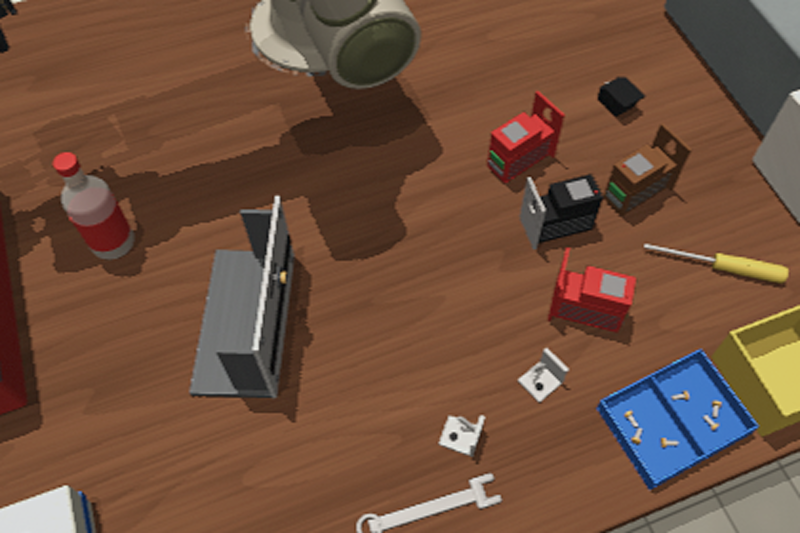

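View pics/top0c.png

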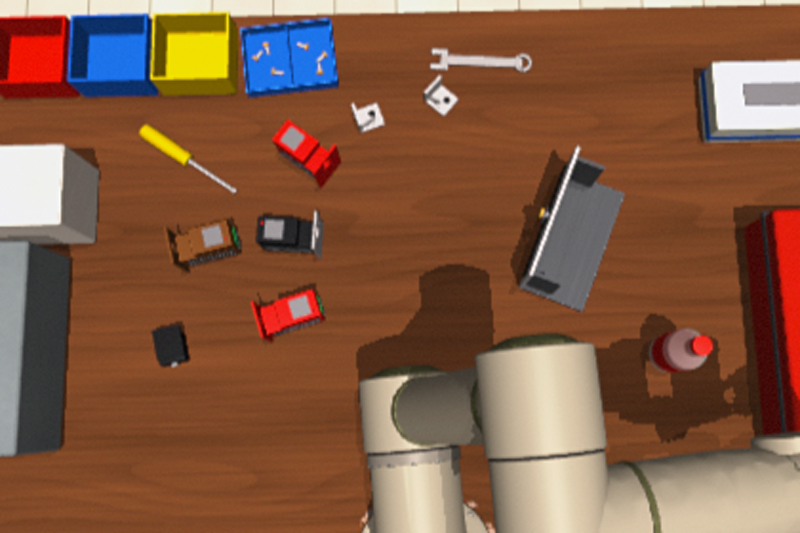

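The pictures show the candidates for the drive. Black: scene (355,200), top (212,212). Brown: scene (399,178), top (167,218). Two reds: scene (337,163) and (373,245), top (210,255) and (222,169). The black connector shell is at scene (385,140). I choose the black one. The panel's front faces +y, towards the drive, with the brass bolt at scene (~208,235), top (~345,202).

Run:
```python
from h import *
np.set_printoptions(precision=1,suppress=True)
t=get_image("top");s=get_image("scene")
def brass(im,box):
    x0,y0,x1,y1=box;h=cv2.cvtColor(im["pixels"],cv2.COLOR_RGB2HSV)[y0:y1,x0:x1].astype(int)
    m=(h[...,0]>18)&(h[...,0]<32)&(h[...,1]>110)&(h[...,2]>110)
    v,u=np.nonzero(m);return np.array([u.mean()+x0,v.mean()+y0]),len(u)
bt,n1=brass(t,(330,185,360,220));bs,n2=brass(s,(195,222,225,250));print(bt,n1,bs,n2)
print("bolt head",tri((t,bt),(s,bs)))
def f(u,v):return (60+u*.525,90+v*.5253)
a=atz(t,f(578,149),155);b=atz(t,f(524,290),155);print("panel top",a,b,np.linalg.norm(a-b),np.degrees(np.arctan2(*(a-b)[[1,0]])))
c=[atz(t,f(*q),103) for q in((320,211),(321,255))];print("plate",c,np.linalg.norm(c[0]-c[1]))
g=[atz(t,f(*q),86) for q in((260,214),(258,244))];print("block front",g)
print(proj(t,[*atz(s,(355,200),50)]))
im=t["pixels"][190:235,185:240];cv2.imwrite("pics/a.png",np.hstack([cv2.resize(im,(440,360),interpolation=cv2.INTER_CUBIC),cv2.resize(t["pixels"][160:250,325:375],(200,360),interpolation=cv2.INTER_CUBIC)])[:,:,::-1])
```

```text
[343.6 201.2] 5 [208.3 234.7] 9
bolt head [ 545.4 -196.2  128.5]
panel top [ 639.5 -257.2  155. ] [ 417.7 -162.1  155. ] 241.32883841300287 -23.201314187976898
plate [array([560.1, 155.4, 103. ]), array([488. , 153.9, 103. ])] 72.10960816155162
block front [array([561. , 255.2,  86. ]), array([511.3, 257.8,  86. ])]
[211.5 211.2]
```

View pics/a.png

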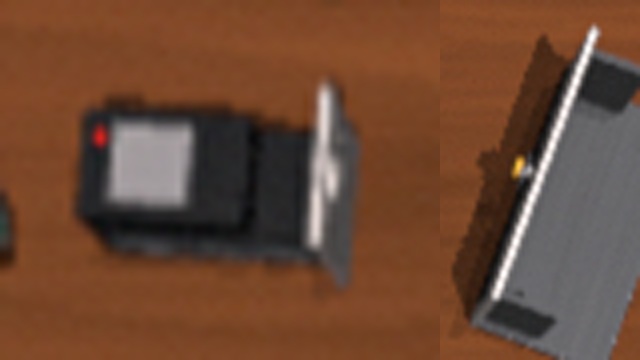

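```bash
cat >> h.py <<'E'
def shift(target,yaw):
    o=readout.get_obs();R=Rot.from_euler("xyz",o["orientation"]);Rt=Rot.from_euler("xyz",[np.pi,0,yaw])
    s=R.inv().apply(np.array(target)-o["tool_pos"])/1000
    return np.round(s,4),np.round((R.inv()*Rt).as_rotvec(),4)
E
python3 - <<'E'
from h import *
np.set_printoptions(precision=1,suppress=True)
t=get_image("top")
p=[atz(t,q,103) for q in((225.75,200.6),(224.4,220.8))];print(p,np.linalg.norm(p[0]-p[1]))
b=[atz(t,(185+x/8,190+y/8),86) for x,y in((86,107),(248,107),(80,212),(248,226))];print(np.array(b))
a=[atz(t,q,155) for q in((363.5,167),(339,234.2))];print(a,np.linalg.norm(a[0]-a[1]))
o=readout.get_obs();print(o["tool_pos"],get_image("wrist")["eye"])
w=get_image("wrist");print(w["rotation"],w["camera_matrix"][0])
print(shift([525,210,238],np.pi/2))
E
```

```text
[array([561. , 162.3, 103. ]), array([498. , 166.5, 103. ])] 63.104216499555775
[[558.  257.5  86. ]
 [556.6 194.6  86. ]
 [516.6 259.3  86. ]
 [509.6 194.4  86. ]]
[array([ 643.4, -257.6,  155. ]), array([ 441.3, -174.6,  155. ])] 218.48157930802665
[ 151.5 -502.7  238.7] [ 214.9 -483.4  384.9]
[ 2.9  0.  -1.3] [295.7   0.  282.1]
(array([ 0.6, -0.6,  0. ]), array([ 0. ,  0. , -1.3]))
```

Run:
```python
from h import *
np.set_printoptions(precision=4,suppress=True)
print(*shift([530,223,238.7],np.pi/2))
```

```text
[ 0.5718 -0.5856  0.    ] [ 0.     0.    -1.278]
```

servo_tool([
  {"x": 0.5718, "y": -0.5856, "az": -1.278},
  {"x": 0.5718, "y": -0.5856, "az": -1.278},
  {"x": 0.5718, "y": -0.5856, "az": -1.278},
  {"x": 0.5718, "y": -0.5856, "az": -1.278},
  {"x": 0.5718, "y": -0.5856, "az": -1.278},
  {"x": 0.5718, "y": -0.5856, "az": -1.278},
  {"x": 0.5718, "y": -0.5856, "az": -1.278},
  {"x": 0.5718, "y": -0.5856, "az": -1.278},
])

```text
validation failed for argument at $.ro...
```

Run:
```python
from h import *
np.set_printoptions(precision=4,suppress=True)
print(readout.get_obs()["tool_pos"],*shift([530,223,238.7],np.pi/2))
```

```text
[ 151.5299 -502.6754  238.7402] [ 0.5718 -0.5856  0.    ] [ 0.     0.    -1.278]
```

servo_tool([
  {"ax": 0, "ay": 0, "az": -1.278, "x": 0.5718, "y": -0.5856, "z": 0, "hand": 0.088},
  {"ax": 0, "ay": 0, "az": -1.278, "x": 0.5718, "y": -0.5856, "z": 0, "hand": 0.088},
  {"ax": 0, "ay": 0, "az": -1.278, "x": 0.5718, "y": -0.5856, "z": 0, "hand": 0.088},
  {"ax": 0, "ay": 0, "az": -1.278, "x": 0.5718, "y": -0.5856, "z": 0, "hand": 0.088},
  {"ax": 0, "ay": 0, "az": -1.278, "x": 0.5718, "y": -0.5856, "z": 0, "hand": 0.088},
  {"ax": 0, "ay": 0, "az": -1.278, "x": 0.5718, "y": -0.5856, "z": 0, "hand": 0.088},
  {"ax": 0, "ay": 0, "az": -1.278, "x": 0.5718, "y": -0.5856, "z": 0, "hand": 0.088},
  {"ax": 0, "ay": 0, "az": -1.278, "x": 0.5718, "y": -0.5856, "z": 0, "hand": 0.088},
])

```text
clock: 2.25
tool_pos: [336.9, -146.1, 239.0]
orientation: [3.141, 0.001, 1.498]
ft_force: [0.9, -0.3, 0.1]
width: 87.9
gripper_force: 0.0
```

Run:
```python
from h import *
np.set_printoptions(precision=4,suppress=True)
print(readout.get_obs()["tool_pos"],*shift([530,223,238.7],np.pi/2))
```

```text
[ 336.9365 -146.1468  239.0436] [0.3821 0.1659 0.0003] [ 0.0009  0.0007 -0.0723]
```

servo_tool([
  {"ax": 0, "ay": 0, "az": -0.072, "x": 0.382, "y": 0.166, "z": 0, "hand": 0.088},
  {"ax": 0, "ay": 0, "az": -0.072, "x": 0.382, "y": 0.166, "z": 0, "hand": 0.088},
  {"ax": 0, "ay": 0, "az": -0.072, "x": 0.382, "y": 0.166, "z": 0, "hand": 0.088},
  {"ax": 0, "ay": 0, "az": -0.072, "x": 0.382, "y": 0.166, "z": 0, "hand": 0.088},
  {"ax": 0, "ay": 0, "az": -0.072, "x": 0.382, "y": 0.166, "z": 0, "hand": 0.088},
  {"ax": 0, "ay": 0, "az": -0.072, "x": 0.382, "y": 0.166, "z": 0, "hand": 0.088},
  {"ax": 0, "ay": 0, "az": -0.072, "x": 0.382, "y": 0.166, "z": 0, "hand": 0.088},
  {"ax": 0, "ay": 0, "az": -0.072, "x": 0.382, "y": 0.166, "z": 0, "hand": 0.088},
])

```text
clock: 3.05
tool_pos: [524.6, 207.5, 238.7]
orientation: [3.141, 0.0, 1.565]
ft_force: [1.4, -0.7, 0.4]
width: 88.3
gripper_force: 0.0
```

servo_tool([
  {"ax": 0, "ay": 0, "az": 0, "x": 0, "y": 0, "z": 0, "hand": 0.088},
  {"ax": 0, "ay": 0, "az": 0, "x": 0, "y": 0, "z": 0, "hand": 0.088},
])

```text
clock: 3.25
tool_pos: [523.8, 205.7, 238.1]
orientation: [-3.14, 0.0, 1.566]
ft_force: [-0.8, -0.7, -0.0]
width: 88.0
gripper_force: 0.0
```

Run:
```python
from h import *
np.set_printoptions(precision=4,suppress=True)
print(readout.get_obs()["tool_pos"],*shift([530,223,238.7],np.pi/2))
w=get_image("wrist");print(w["eye"],w["rotation"],w["camera_matrix"]);save(w,"w1.png")
np.save("w1.npy",w,allow_pickle=True)
```

```text
[523.7915 205.6944 238.1117] [ 0.0173  0.0061 -0.0006] [-0.0011  0.0004 -0.0045]
[524.508  271.9214 384.2812] [ 2.8811  0.0019 -0.0041] [[295.7334   0.     282.123 ]
 [  0.     295.7334 211.4932]
 [  0.       0.       1.    ]]
```

View pics/w1.png

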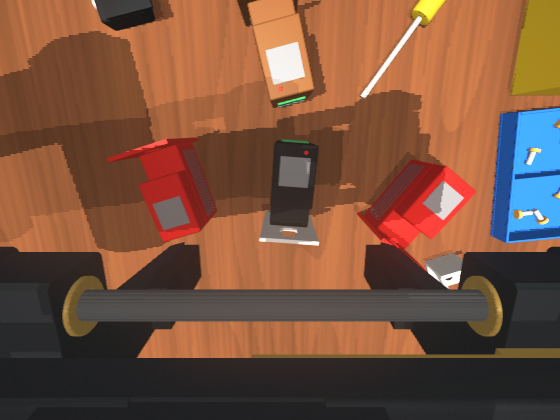

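Run:
```python
from h import *
np.set_printoptions(precision=1,suppress=True)
w=np.load("w1.npy",allow_pickle=True).item()
for n,q,z in(("plate L",(260,242),103),("plate R",(318.5,245),103),("front L",(274,146),86),("front R",(316.5,146),86),("back L",(270,224),86),("back R",(309,226),86),("red1",(215,215),60),("red2",(360,213),100),("red2b",(392,188),86)): print(n,atz(w,q,z))
g=w["pixels"][130:255,255:325];cv2.imwrite("pics/d.png",cv2.resize(g,(420,750)[::1],interpolation=cv2.INTER_CUBIC)[:600,:,::-1])
# crop with height <=600
cv2.imwrite("pics/d.png",cv2.resize(g,(336,600),interpolation=cv2.INTER_CUBIC)[:,:,::-1])
```

```text
plate L [501.1 165.1 103. ]
plate R [560.4 161.6 103. ]
front L [515.9 259.2  86. ]
front R [557.8 259.1  86. ]
back L [510.8 178.8  86. ]
back R [552.  176.4  86. ]
red1 [447.1 181.6  60. ]
red2 [601.2 194.3 100. ]
red2b [636.  216.8  86. ]
```

View pics/d.png

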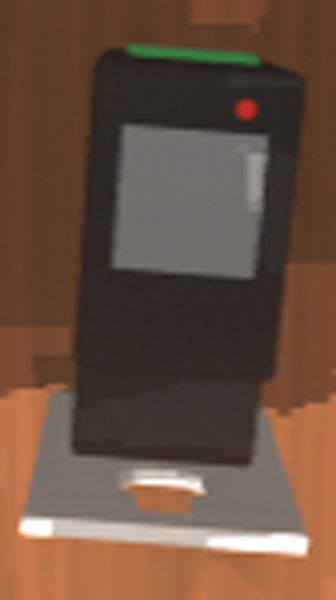

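Run:
```python
from h import *
np.set_printoptions(precision=3,suppress=True)
w=np.load("w1.npy",allow_pickle=True).item()
P=lambda x,y,z:atz(w,(255+x/4.8,130+y/4.8),z)
pl,pr=P(22,535,103),P(306,553,103)
fl,bl,br,fr=P(98,60,86),P(75,374,86),P(271,381,86),P(301,74,86)
print(pl,pr,np.linalg.norm(pl-pr));print(fl,bl,br,fr)
d=(pr-pl);ex=np.array([d[1],-d[0]])/np.hypot(*d[:2]);print("plate dir x",np.degrees(np.arctan2(ex[1],ex[0])))
for a,b in((fl,bl),(fr,br)):print(np.degrees(np.arctan2(*(b-a)[[1,0]])),np.linalg.norm(a-b))
th=np.radians(-94.0);e=np.array([np.cos(th),np.sin(th)])
print("grip from plate",(pl+pr)[:2]/2-62*e,"from block",(fl+fr+bl+br)[:2]/4-(-3)*e*1)
```

```text
[500.737 165.643 103.   ] [560.701 161.389 103.   ] 60.114763427298875
[517.322 262.602  86.   ] [511.674 196.302  86.   ] [554.189 194.579  86.   ] [558.951 259.633  86.   ]
plate dir x -94.05832356451883
-94.86945661216254 66.54042592085364
-94.18648375543334 65.22834960044476
grip from plate [535.043 225.365] from block [535.325 225.286]
```

Run:
```python
from h import *
np.set_printoptions(precision=4,suppress=True)
print(*shift([535.2,225.3,120],1.496),*shift([535.2,225.3,51],1.496))
```

```text
[0.0206 0.0115 0.1185] [-0.0006  0.0004  0.0689] [0.0206 0.0115 0.1875] [-0.0006  0.0004  0.0689]
```

servo_tool([
  {"ax": 0, "ay": 0, "az": 0.069, "x": 0.0206, "y": 0.0115, "z": 0.04, "hand": 0.066},
  {"ax": 0, "ay": 0, "az": 0.069, "x": 0.0206, "y": 0.0115, "z": 0.08, "hand": 0.066},
  {"ax": 0, "ay": 0, "az": 0.069, "x": 0.0206, "y": 0.0115, "z": 0.1185, "hand": 0.066},
  {"ax": 0, "ay": 0, "az": 0.069, "x": 0.0206, "y": 0.0115, "z": 0.1185, "hand": 0.066},
  {"ax": 0, "ay": 0, "az": 0.069, "x": 0.0206, "y": 0.0115, "z": 0.145, "hand": 0.066},
  {"ax": 0, "ay": 0, "az": 0.069, "x": 0.0206, "y": 0.0115, "z": 0.17, "hand": 0.066},
  {"ax": 0, "ay": 0, "az": 0.069, "x": 0.0206, "y": 0.0115, "z": 0.1875, "hand": 0.066},
  {"ax": 0, "ay": 0, "az": 0.069, "x": 0.0206, "y": 0.0115, "z": 0.1875, "hand": 0.066},
])

```text
clock: 4.1
tool_pos: [535.5, 224.9, 51.6]
orientation: [-3.14, 0.0, 1.494]
ft_force: [-0.1, -1.2, -0.7]
width: 66.1
gripper_force: 0.0
```

servo_tool([
  {"ax": 0, "ay": 0, "az": 0, "x": 0, "y": 0, "z": 0, "hand": 0.066},
  {"ax": 0, "ay": 0, "az": 0, "x": 0, "y": 0, "z": 0, "hand": 0.066},
])

```text
clock: 4.3
tool_pos: [536.7, 225.7, 53.5]
orientation: [3.138, -0.001, 1.495]
ft_force: [0.2, -0.1, 0.7]
width: 66.0
gripper_force: 0.0
```

Run:
```python
from h import *
np.set_printoptions(precision=4,suppress=True)
for i in range(3):
    o=readout.get_obs();print(o["tool_pos"],o["orientation"],o["qvel"]);get_image("wrist")
```

```text
[536.6635 225.7313  53.4559] [ 3.1385 -0.0009  1.4953] [ 0.0041  0.0064  0.0034 -0.0008 -0.0068  0.0018]
[536.4739 225.835   53.1297] [ 3.1388 -0.0008  1.4955] [ 0.0024  0.0103  0.0067 -0.     -0.0044  0.0023]
[536.269  225.8475  52.7538] [ 3.1394 -0.0006  1.4956] [ 0.0038  0.0084  0.0072 -0.001  -0.0037 -0.0007]
```

Just settling. Close the fingers.

servo_tool([
  {"ax": 0, "ay": 0, "az": 0, "x": 0, "y": 0, "z": 0, "hand": 0.04},
  {"ax": 0, "ay": 0, "az": 0, "x": 0, "y": 0, "z": 0, "hand": 0.04},
  {"ax": 0, "ay": 0, "az": 0, "x": 0, "y": 0, "z": 0, "hand": 0.036},
  {"ax": 0, "ay": 0, "az": 0, "x": 0, "y": 0, "z": 0, "hand": 0.036},
  {"ax": 0, "ay": 0, "az": 0, "x": 0, "y": 0, "z": 0, "hand": 0.036},
  {"ax": 0, "ay": 0, "az": 0, "x": 0, "y": 0, "z": 0, "hand": 0.036},
])

```text
clock: 5.05
tool_pos: [535.5, 225.9, 51.2]
orientation: [-3.141, 0.0, 1.496]
ft_force: [-1.5, 0.3, 1.8]
width: 43.8
gripper_force: 30.0
```

Run:
```python
from h import *
np.set_printoptions(precision=3,suppress=True)
o=readout.get_obs();print(o["tool_pos"],o["orientation"],o["width"],o["gripper_force"],o["ft_force"])
```

```text
[535.532 225.893  51.249] [-3.141  0.     1.496] 43.8399240103896 29.96562385233119 [-1.546  0.26   1.827]
```

servo_tool([
  {"ax": 0, "ay": 0, "az": 0, "x": 0, "y": 0, "z": -0.02, "hand": 0.036},
  {"ax": 0, "ay": 0, "az": 0, "x": 0, "y": 0, "z": -0.05, "hand": 0.036},
  {"ax": 0, "ay": 0, "az": 0, "x": 0, "y": 0, "z": -0.09, "hand": 0.036},
  {"ax": 0, "ay": 0, "az": 0, "x": 0, "y": 0, "z": -0.13, "hand": 0.036},
  {"ax": 0, "ay": 0, "az": 0, "x": 0, "y": 0, "z": -0.17, "hand": 0.036},
  {"ax": 0, "ay": 0, "az": 0, "x": 0, "y": 0, "z": -0.189, "hand": 0.036},
  {"ax": 0, "ay": 0, "az": 0, "x": 0, "y": 0, "z": -0.189, "hand": 0.036},
  {"ax": 0, "ay": 0, "az": 0, "x": 0, "y": 0, "z": -0.189, "hand": 0.036},
])

```text
clock: 5.85
tool_pos: [535.1, 225.7, 238.6]
orientation: [-3.139, 0.001, 1.496]
ft_force: [0.6, -0.3, -3.6]
width: 44.0
gripper_force: 30.0
```

Run:
```python
from h import *
np.set_printoptions(precision=4,suppress=True)
o=readout.get_obs();print(o["clock"],o["tool_pos"],o["ft_force"],o["width"],*shift([531,-244,240],1.18))
```

```text
5.85 [535.1349 225.7386 238.5739] [ 0.6401 -0.3394 -3.6111] 44.03515862969161 [-0.4687  0.0311 -0.0012] [-0.0021  0.001   0.3157]
```

servo_tool([
  {"ax": 0, "ay": 0, "az": 0.05, "x": -0.02, "y": 0.003, "z": 0, "hand": 0.036},
  {"ax": 0, "ay": 0, "az": 0.1, "x": -0.06, "y": 0.006, "z": 0, "hand": 0.036},
  {"ax": 0, "ay": 0, "az": 0.15, "x": -0.11, "y": 0.01, "z": 0, "hand": 0.036},
  {"ax": 0, "ay": 0, "az": 0.2, "x": -0.16, "y": 0.014, "z": 0, "hand": 0.036},
  {"ax": 0, "ay": 0, "az": 0.25, "x": -0.21, "y": 0.018, "z": 0, "hand": 0.036},
  {"ax": 0, "ay": 0, "az": 0.3, "x": -0.26, "y": 0.022, "z": 0, "hand": 0.036},
  {"ax": 0, "ay": 0, "az": 0.316, "x": -0.31, "y": 0.026, "z": 0, "hand": 0.036},
  {"ax": 0, "ay": 0, "az": 0.316, "x": -0.36, "y": 0.028, "z": 0, "hand": 0.036},
])

```text
clock: 6.65
tool_pos: [535.7, -136.2, 237.9]
orientation: [-3.138, -0.0, 1.179]
ft_force: [0.6, 0.3, -3.9]
width: 43.6
gripper_force: 30.0
```

Run:
```python
from h import *
np.set_printoptions(precision=4,suppress=True)
o=readout.get_obs();print(o["clock"],o["tool_pos"],*shift([531,-244,240],1.18))
```

```text
6.65 [ 535.6566 -136.156   237.913 ] [-0.1015  0.0369 -0.0023] [-0.0037 -0.0004 -0.0008]
```

servo_tool([
  {"ax": 0, "ay": 0, "az": 0, "x": -0.045, "y": 0.016, "z": 0, "hand": 0.036},
  {"ax": 0, "ay": 0, "az": 0, "x": -0.08, "y": 0.03, "z": 0, "hand": 0.036},
  {"ax": 0, "ay": 0, "az": 0, "x": -0.1, "y": 0.037, "z": 0, "hand": 0.036},
  {"ax": 0, "ay": 0, "az": 0, "x": -0.1, "y": 0.037, "z": 0, "hand": 0.036},
  {"ax": 0, "ay": 0, "az": 0, "x": -0.1, "y": 0.037, "z": 0, "hand": 0.036},
  {"ax": 0, "ay": 0, "az": 0, "x": -0.1, "y": 0.037, "z": 0, "hand": 0.036},
  {"ax": 0, "ay": 0, "az": 0, "x": -0.1, "y": 0.037, "z": 0, "hand": 0.036},
])

```text
clock: 7.35
tool_pos: [532.8, -239.8, 239.9]
orientation: [-3.141, -0.0, 1.181]
ft_force: [0.8, 0.7, -3.0]
width: 43.4
gripper_force: 30.0
```

Run:
```python
from h import *
np.set_printoptions(precision=4,suppress=True)
w=get_image("wrist");np.save("w2.npy",w,allow_pickle=True)
o=readout.get_obs();print(o["clock"],o["tool_pos"],o["orientation"],w["eye"],w["rotation"])
hv=cv2.cvtColor(w["pixels"],cv2.COLOR_RGB2HSV).astype(int)
m=(hv[...,0]>18)&(hv[...,0]<32)&(hv[...,1]>110)&(hv[...,2]>110);m[250:]=0
n,l,st,c=cv2.connectedComponentsWithStats(m.astype(np.uint8))
for i in range(1,n):
    if st[i][4]>15:print(st[i],c[i])
save(w,"w2.png")
```

```text
7.4 [ 532.8401 -240.0077  240.1006] [-3.1413 -0.0001  1.181 ] [ 558.1939 -178.6943  386.1157] [ 2.8815  0.0016 -0.3893]
```

View pics/w2.png

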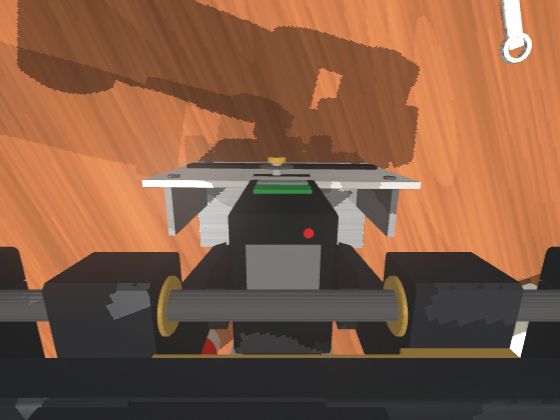

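Run:
```python
from h import *
w=np.load("w2.npy",allow_pickle=True).item()
p=w["pixels"]
a=cv2.resize(p[145:205,255:305],(500,600),interpolation=cv2.INTER_CUBIC)[:300]
L=cv2.resize(p[160:200,135:175],(250,250),interpolation=cv2.INTER_CUBIC);R=cv2.resize(p[160:200,390:430],(250,250),interpolation=cv2.INTER_CUBIC)
cv2.imwrite("pics/e.png",np.vstack([a,np.hstack([L,R])])[:,:,::-1])
```

```text
(no output)
```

View pics/e.png

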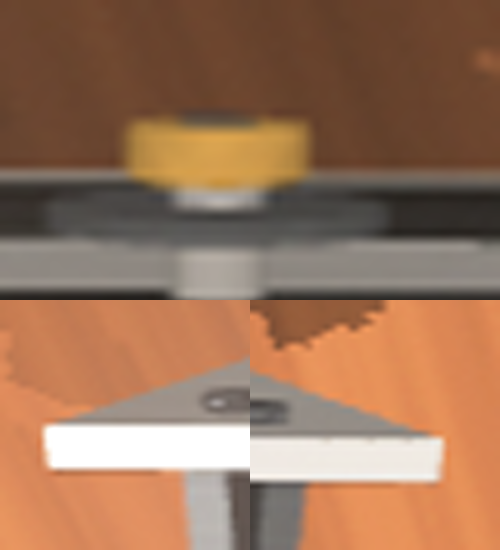

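Run:
```python
from h import *
np.set_printoptions(precision=4,suppress=True)
w=np.load("w2.npy",allow_pickle=True).item()
l=atz(w,(142.2,180.3),155);r=atz(w,(420.6,181.9),155);print(l,r,np.linalg.norm(l-r))
d=(r-l)[:2]/np.linalg.norm(r-l);n=np.array([-d[1],d[0]]);mid=(l+r)[:2]/2
print("dir",np.arctan2(d[1],d[0]),"yaw out",np.arctan2(n[1],n[0]),"mid",mid,n)
h=atz(w,(276.85,160),127)[:2];ws=atz(w,(276.7,166.5),125)[:2]
f=atz(w,(276.85,156.8),132)[:2]
for q in(h,ws,f):print(q,"lateral",(q-mid)@d,"out",(q-mid)@n)
yaw=np.arctan2(n[1],n[0]);lat=(h-mid)@d
bolt=mid+d*lat;np.savez("panel.npz",mid=mid,d=d,n=n,lat=lat,yaw=yaw)
# stand-off 50mm: plate rear face 50 out of panel: TCP=bolt+n*(62.5+out), z: keyhole at 125 -> TCP 125-22.8
for o_ in(50,20):
    T=np.r_[bolt+n*(62.5+o_),125-22.8];print(o_,T)
T=np.r_[bolt+n*(62.5+50),240];print(*shift(T,yaw))
```

```text
[ 442.2265 -170.1928  155.    ] [ 644.5184 -254.4942  155.    ] 219.15456173956264
dir -0.39484624127098644 yaw out 1.1759500855239102 mid [ 543.3725 -212.3435] [0.3847 0.9231]
[ 544.9353 -197.8924] lateral -4.116281226022777 out 13.940284872042657
[ 542.5445 -203.2035] lateral -4.2801020992836385 out 8.118247354460696
[ 546.2205 -195.0452] lateral -4.025173319495557 out 17.062787233526056
50 [ 582.8479 -106.9163  102.2   ]
20 [ 571.3079 -134.608   102.2   ]
[ 0.1421 -0.0043  0.0001] [-0.0003 -0.0001  0.0051]
```

Run:
```python
from h import *
np.set_printoptions(precision=1,suppress=True)
w=np.load("w2.npy",allow_pickle=True).item();P=np.load("panel.npz")
n=np.array([np.cos(1.181),np.sin(1.181)]);d=np.array([n[1],-n[0]]);T=np.array([532.84,-240.0])
for dx in(36,):
  for z in(275,):
    for s in(-22,22):print(dx,z,s,proj(w,np.r_[T+n*dx+d*s,240.1+19+16]),proj(w,np.r_[T+n*dx+d*s,240.1-51+65]))
g=w["pixels"].mean(2)
for r in(184,192,200,208,214,220):
    print(r,g[r,222:256:2].astype(int),g[r,312:346:2].astype(int))
```

```text
36 275 -22 [225.6 213.4] [234.2 201.3]
36 275 22 [338.7 213.5] [330.3 201.4]
184 [185 183 183 182 182 182 182 181 181 180 180 180 179  50  49  49  48] [ 39  39  72 179 179 179 180 180 180 180 227 227 227 227 215 180 180]
192 [177 177 176 176 175 175 173 174 173 173 115  53  52  51  49  53  93] [ 47  41  41  42  41  65  90  91  90 113 113 113 114 114 114 113 113]
200 [179 178 177 176 175 174 173 163  55  53  53  51  51  50  49  47  48] [ 40  41  41  42  41  42  42  41  91 113 114 114 114 114 114 115 183]
208 [197 197 195 195 195 128  57  56  55  54  53  52  51  49  49  47  48] [ 41  41  40  42  42  41  42  44  42  43  43 159 183 183 183 182 182]
214 [193 192 192 162  58  58  58  57  57  55  54  54  53  52  50  51  50] [ 44  45  45  46  44  46  45  47  46  47  46  47  46 187 187 186 187]
220 [195 195 193  98  58  58  58  57  57  56  55  54  52  51  51  51  50] [ 45  47  47  47  45  46  46  48  48  47  48  48  48 129 182 182 182]
```

servo_tool([
  {"ax": 0, "ay": 0, "az": 0, "x": 0.04, "y": -0.001, "z": 0, "hand": 0.036},
  {"ax": 0, "ay": 0, "az": 0.005, "x": 0.08, "y": -0.002, "z": 0, "hand": 0.036},
  {"ax": 0, "ay": 0, "az": 0.005, "x": 0.12, "y": -0.004, "z": 0, "hand": 0.036},
  {"ax": 0, "ay": 0, "az": 0.005, "x": 0.142, "y": -0.004, "z": 0.03, "hand": 0.036},
  {"ax": 0, "ay": 0, "az": 0.005, "x": 0.142, "y": -0.004, "z": 0.07, "hand": 0.036},
  {"ax": 0, "ay": 0, "az": 0.005, "x": 0.142, "y": -0.004, "z": 0.11, "hand": 0.036},
  {"ax": 0, "ay": 0, "az": 0.005, "x": 0.142, "y": -0.004, "z": 0.138, "hand": 0.036},
  {"ax": 0, "ay": 0, "az": 0.005, "x": 0.142, "y": -0.004, "z": 0.138, "hand": 0.036},
])

```text
clock: 8.2
tool_pos: [581.2, -106.8, 98.6]
orientation: [-3.134, 0.0, 1.176]
ft_force: [0.1, -0.0, -3.4]
width: 44.2
gripper_force: 30.0
```

servo_tool([
  {"ax": 0, "ay": 0, "az": 0, "x": 0, "y": 0, "z": 0, "hand": 0.036},
  {"ax": 0, "ay": 0, "az": 0, "x": 0, "y": 0, "z": 0, "hand": 0.036},
  {"ax": 0, "ay": 0, "az": 0, "x": 0, "y": 0, "z": 0, "hand": 0.036},
  {"ax": 0, "ay": 0, "az": 0, "x": 0, "y": 0, "z": 0, "hand": 0.036},
  {"ax": 0, "ay": 0, "az": 0, "x": 0, "y": 0, "z": 0, "hand": 0.036},
  {"ax": 0, "ay": 0, "az": 0, "x": 0, "y": 0, "z": 0, "hand": 0.036},
])

```text
clock: 8.8
tool_pos: [583.2, -108.2, 102.5]
orientation: [3.141, -0.0, 1.175]
ft_force: [-1.3, -0.4, -3.6]
width: 43.9
gripper_force: 30.0
```

```bash
cat > st.py <<'E'
from h import *
import sys
np.set_printoptions(precision=2,suppress=True)
P=np.load("panel.npz");o=readout.get_obs()
n,d=P["n"],P["d"];q=o["tool_pos"][:2]-P["mid"];f=o["ft_force"]
print("t%.2f out(rear) %.2f lat %.2f keyz-125 %.2f"%(o["clock"],q@n-62.5,q@d,o["tool_pos"][2]+22.8-125),"yawerr %.4f"%(o["orientation"][2]-P["yaw"]),o["orientation"],"F out %.2f lat %.2f z %.2f"%(f[:2]@n,f[:2]@d,f[2]),"tq",o["wrist_torque"])
E
python3 st.py
```

```text
t8.80 out(rear) 48.97 lat -3.34 keyz-125 0.28 yawerr -0.0012 [ 3.14 -0.    1.17] F out -0.85 lat -1.10 z -3.62 tq [-0.01 -0.15  0.  ]
```

servo_tool([
  {"ax": 0, "ay": 0, "az": 0, "x": -0.01, "y": -0.0013, "z": 0, "hand": 0.036},
  {"ax": 0, "ay": 0, "az": 0, "x": -0.02, "y": -0.0013, "z": 0, "hand": 0.036},
  {"ax": 0, "ay": 0, "az": 0, "x": -0.03, "y": -0.0013, "z": 0, "hand": 0.036},
  {"ax": 0, "ay": 0, "az": 0, "x": -0.03, "y": -0.0013, "z": 0, "hand": 0.036},
  {"ax": 0, "ay": 0, "az": 0, "x": -0.03, "y": -0.0013, "z": 0, "hand": 0.036},
  {"ax": 0, "ay": 0, "az": 0, "x": -0.03, "y": -0.0013, "z": 0, "hand": 0.036},
  {"ax": 0, "ay": 0, "az": 0, "x": -0.03, "y": -0.0013, "z": 0, "hand": 0.036},
  {"ax": 0, "ay": 0, "az": 0, "x": -0.03, "y": -0.0013, "z": 0, "hand": 0.036},
])

```text
clock: 9.6
tool_pos: [570.4, -135.0, 102.2]
orientation: [-3.142, -0.0, 1.175]
ft_force: [-0.2, -0.5, -4.0]
width: 43.5
gripper_force: 30.0
```

```bash
python3 st.py
```

```text
t9.60 out(rear) 19.25 lat -4.77 keyz-125 0.02 yawerr -0.0007 [-3.14 -0.    1.18] F out -0.57 lat 0.02 z -3.99 tq [ 0.02 -0.07  0.  ]
```

servo_tool([
  {"ax": 0, "ay": 0, "az": 0, "x": -0.001, "y": 0, "z": 0, "hand": 0.036},
  {"ax": 0, "ay": 0, "az": 0, "x": -0.002, "y": 0, "z": 0, "hand": 0.036},
  {"ax": 0, "ay": 0, "az": 0, "x": -0.003, "y": 0, "z": 0, "hand": 0.036},
  {"ax": 0, "ay": 0, "az": 0, "x": -0.004, "y": 0, "z": 0, "hand": 0.036},
  {"ax": 0, "ay": 0, "az": 0, "x": -0.004, "y": 0, "z": 0, "hand": 0.036},
  {"ax": 0, "ay": 0, "az": 0, "x": -0.004, "y": 0, "z": 0, "hand": 0.036},
])

```text
clock: 10.2
tool_pos: [568.8, -139.0, 102.2]
orientation: [-3.142, -0.0, 1.175]
ft_force: [0.6, -0.4, -3.0]
width: 44.2
gripper_force: 30.0
```

```bash
python3 st.py
```

```text
t10.20 out(rear) 14.95 lat -4.75 keyz-125 0.01 yawerr -0.0013 [-3.14 -0.    1.17] F out -0.15 lat 0.73 z -3.03 tq [-0.01 -0.03 -0.01]
```

servo_tool([
  {"ax": 0, "ay": 0, "az": 0, "x": -0.001, "y": 0, "z": 0, "hand": 0.036},
  {"ax": 0, "ay": 0, "az": 0, "x": -0.002, "y": 0, "z": 0, "hand": 0.036},
  {"ax": 0, "ay": 0, "az": 0, "x": -0.003, "y": 0, "z": 0, "hand": 0.036},
  {"ax": 0, "ay": 0, "az": 0, "x": -0.003, "y": 0, "z": 0, "hand": 0.036},
  {"ax": 0, "ay": 0, "az": 0, "x": -0.003, "y": 0, "z": 0, "hand": 0.036},
])

```text
clock: 10.7
tool_pos: [567.6, -141.8, 102.2]
orientation: [-3.142, -0.0, 1.175]
ft_force: [0.8, -0.2, -4.0]
width: 43.5
gripper_force: 30.0
```

```bash
python3 st.py
```

```text
t10.70 out(rear) 11.95 lat -4.74 keyz-125 0.03 yawerr -0.0012 [-3.14 -0.    1.17] F out 0.10 lat 0.77 z -4.01 tq [-0.04 -0.07  0.03]
```

servo_tool([
  {"ax": 0, "ay": 0, "az": 0, "x": -0.001, "y": 0, "z": 0, "hand": 0.036},
  {"ax": 0, "ay": 0, "az": 0, "x": -0.002, "y": 0, "z": 0, "hand": 0.036},
  {"ax": 0, "ay": 0, "az": 0, "x": -0.003, "y": 0, "z": 0, "hand": 0.036},
  {"ax": 0, "ay": 0, "az": 0, "x": -0.004, "y": 0, "z": 0, "hand": 0.036},
  {"ax": 0, "ay": 0, "az": 0, "x": -0.004, "y": 0, "z": 0, "hand": 0.036},
  {"ax": 0, "ay": 0, "az": 0, "x": -0.004, "y": 0, "z": 0, "hand": 0.036},
])

```text
clock: 11.3
tool_pos: [566.1, -145.3, 102.2]
orientation: [-3.142, -0.0, 1.175]
ft_force: [0.4, 1.1, -4.3]
width: 43.8
gripper_force: 30.0
```

```bash
python3 st.py
```

```text
t11.30 out(rear) 8.12 lat -4.77 keyz-125 0.02 yawerr -0.0011 [-3.14 -0.    1.17] F out 1.13 lat -0.02 z -4.27 tq [ 0.15 -0.16  0.03]
```

servo_tool([
  {"ax": 0, "ay": 0, "az": 0, "x": -0.0005, "y": 0, "z": 0, "hand": 0.036},
  {"ax": 0, "ay": 0, "az": 0, "x": -0.001, "y": 0, "z": 0, "hand": 0.036},
  {"ax": 0, "ay": 0, "az": 0, "x": -0.0015, "y": 0, "z": 0, "hand": 0.036},
  {"ax": 0, "ay": 0, "az": 0, "x": -0.002, "y": 0, "z": 0, "hand": 0.036},
  {"ax": 0, "ay": 0, "az": 0, "x": -0.002, "y": 0, "z": 0, "hand": 0.036},
  {"ax": 0, "ay": 0, "az": 0, "x": -0.002, "y": 0, "z": 0, "hand": 0.036},
])

```text
clock: 11.9
tool_pos: [565.4, -147.0, 102.2]
orientation: [-3.142, -0.0, 1.175]
ft_force: [2.4, 4.9, -4.5]
width: 43.9
gripper_force: 30.0
```

```bash
python3 st.py
```

```text
t11.90 out(rear) 6.25 lat -4.79 keyz-125 -0.01 yawerr -0.0010 [-3.14 -0.    1.17] F out 5.46 lat 0.37 z -4.45 tq [ 0.66 -0.4   0.07]
```

servo_tool([
  {"ax": 0, "ay": 0, "az": 0, "x": -0.0007, "y": 0, "z": 0, "hand": 0.036},
  {"ax": 0, "ay": 0, "az": 0, "x": -0.0007, "y": 0, "z": 0.002, "hand": 0.036},
  {"ax": 0, "ay": 0, "az": 0, "x": -0.0007, "y": 0, "z": 0.004, "hand": 0.036},
  {"ax": 0, "ay": 0, "az": 0, "x": -0.0007, "y": 0, "z": 0.006, "hand": 0.036},
  {"ax": 0, "ay": 0, "az": 0, "x": -0.0007, "y": 0, "z": 0.006, "hand": 0.036},
  {"ax": 0, "ay": 0, "az": 0, "x": -0.0007, "y": 0, "z": 0.006, "hand": 0.036},
])

```text
clock: 12.5
tool_pos: [565.4, -147.6, 96.6]
orientation: [3.141, -0.001, 1.175]
ft_force: [2.8, 5.9, -2.8]
width: 43.6
gripper_force: 30.0
```

```bash
python3 st.py
```

```text
t12.50 out(rear) 5.68 lat -4.56 keyz-125 -5.65 yawerr -0.0009 [ 3.14 -0.    1.18] F out 6.53 lat 0.34 z -2.76 tq [ 0.71 -0.41  0.1 ]
```

Sliding well; continue.

servo_tool([
  {"ax": 0, "ay": 0, "az": 0, "x": 0, "y": 0, "z": 0.002, "hand": 0.036},
  {"ax": 0, "ay": 0, "az": 0, "x": 0, "y": 0, "z": 0.004, "hand": 0.036},
  {"ax": 0, "ay": 0, "az": 0, "x": 0, "y": 0, "z": 0.006, "hand": 0.036},
  {"ax": 0, "ay": 0, "az": 0, "x": 0, "y": 0, "z": 0.0075, "hand": 0.036},
  {"ax": 0, "ay": 0, "az": 0, "x": 0, "y": 0, "z": 0.0085, "hand": 0.036},
  {"ax": 0, "ay": 0, "az": 0, "x": 0, "y": 0, "z": 0.0085, "hand": 0.036},
  {"ax": 0, "ay": 0, "az": 0, "x": 0, "y": 0, "z": 0.0085, "hand": 0.036},
])

```text
clock: 13.2
tool_pos: [565.4, -147.7, 88.1]
orientation: [3.141, -0.0, 1.175]
ft_force: [2.4, 5.0, -0.6]
width: 44.0
gripper_force: 30.0
```

```bash
python3 st.py
```

```text
t13.20 out(rear) 5.60 lat -4.53 keyz-125 -14.09 yawerr -0.0010 [ 3.14 -0.    1.17] F out 5.49 lat 0.26 z -0.61 tq [ 0.57 -0.4   0.08]
```

servo_tool([
  {"ax": 0, "ay": 0, "az": 0, "x": 0, "y": 0, "z": 0.0005, "hand": 0.036},
  {"ax": 0, "ay": 0, "az": 0, "x": 0, "y": 0, "z": 0.001, "hand": 0.036},
  {"ax": 0, "ay": 0, "az": 0, "x": 0, "y": 0, "z": 0.0015, "hand": 0.036},
  {"ax": 0, "ay": 0, "az": 0, "x": 0, "y": 0, "z": 0.0015, "hand": 0.036},
  {"ax": 0, "ay": 0, "az": 0, "x": 0, "y": 0, "z": 0.0015, "hand": 0.036},
])

```text
clock: 13.7
tool_pos: [565.4, -147.8, 86.7]
orientation: [3.141, -0.0, 1.175]
ft_force: [2.1, 5.7, -2.2]
width: 43.9
gripper_force: 30.0
```

```bash
python3 st.py
```

```text
t13.70 out(rear) 5.60 lat -4.48 keyz-125 -15.48 yawerr -0.0009 [ 3.14 -0.    1.18] F out 6.05 lat -0.30 z -2.22 tq [ 0.6  -0.38  0.05]
```

servo_tool([
  {"ax": 0, "ay": 0, "az": 0, "x": 0, "y": 0, "z": 0.0004, "hand": 0.036},
  {"ax": 0, "ay": 0, "az": 0, "x": 0, "y": 0, "z": 0.0008, "hand": 0.036},
  {"ax": 0, "ay": 0, "az": 0, "x": 0, "y": 0, "z": 0.0008, "hand": 0.036},
  {"ax": 0, "ay": 0, "az": 0, "x": 0, "y": 0, "z": 0.0008, "hand": 0.036},
])

```text
clock: 14.1
tool_pos: [565.4, -147.8, 85.9]
orientation: [3.141, -0.0, 1.175]
ft_force: [2.4, 5.8, -1.3]
width: 43.8
gripper_force: 30.0
```

```bash
python3 st.py
```

```text
t14.10 out(rear) 5.59 lat -4.47 keyz-125 -16.26 yawerr -0.0009 [ 3.14 -0.    1.18] F out 6.31 lat 0.01 z -1.26 tq [ 0.56 -0.34  0.04]
```

servo_tool([
  {"ax": 0, "ay": 0, "az": 0, "x": 0, "y": 0, "z": 0.0004, "hand": 0.036},
  {"ax": 0, "ay": 0, "az": 0, "x": 0, "y": 0, "z": 0.0007, "hand": 0.036},
  {"ax": 0, "ay": 0, "az": 0, "x": 0, "y": 0, "z": 0.0007, "hand": 0.036},
  {"ax": 0, "ay": 0, "az": 0, "x": 0, "y": 0, "z": 0.0007, "hand": 0.036},
])

```text
clock: 14.5
tool_pos: [565.4, -147.8, 85.3]
orientation: [3.141, -0.0, 1.175]
ft_force: [2.6, 5.5, 0.0]
width: 43.9
gripper_force: 30.0
```

```bash
python3 st.py
```

```text
t14.50 out(rear) 5.53 lat -4.45 keyz-125 -16.92 yawerr -0.0010 [ 3.14 -0.    1.17] F out 6.03 lat 0.30 z 0.01 tq [ 0.45 -0.25  0.03]
```

servo_tool([
  {"ax": 0, "ay": 0, "az": 0, "x": 0, "y": 0, "z": 0.0004, "hand": 0.036},
  {"ax": 0, "ay": 0, "az": 0, "x": 0, "y": 0, "z": 0.0008, "hand": 0.036},
  {"ax": 0, "ay": 0, "az": 0, "x": 0, "y": 0, "z": 0.0008, "hand": 0.036},
  {"ax": 0, "ay": 0, "az": 0, "x": 0, "y": 0, "z": 0.0008, "hand": 0.036},
])

```text
clock: 14.9
tool_pos: [565.3, -148.0, 84.3]
orientation: [3.141, 0.0, 1.175]
ft_force: [1.7, 4.0, 0.2]
width: 43.8
gripper_force: 30.0
```

```bash
python3 st.py
```

```text
t14.90 out(rear) 5.34 lat -4.51 keyz-125 -17.88 yawerr -0.0010 [3.14 0.   1.17] F out 4.34 lat 0.01 z 0.24 tq [ 0.39 -0.23 -0.01]
```

servo_tool([
  {"ax": 0, "ay": 0, "az": 0, "x": 0.001, "y": 0, "z": 0, "hand": 0.036},
  {"ax": 0, "ay": 0, "az": 0, "x": 0.001, "y": 0, "z": 0, "hand": 0.036},
  {"ax": 0, "ay": 0, "az": 0, "x": 0.001, "y": 0, "z": 0, "hand": 0.05},
  {"ax": 0, "ay": 0, "az": 0, "x": 0.001, "y": 0, "z": 0, "hand": 0.06},
  {"ax": 0, "ay": 0, "az": 0, "x": 0.001, "y": 0, "z": 0, "hand": 0.066},
  {"ax": 0, "ay": 0, "az": 0, "x": 0.001, "y": 0, "z": 0, "hand": 0.066},
  {"ax": 0, "ay": 0, "az": 0, "x": 0.001, "y": 0, "z": 0, "hand": 0.066},
])

```text
clock: 15.6
tool_pos: [565.4, -147.1, 83.9]
orientation: [-3.141, 0.0, 1.175]
ft_force: [0.2, 0.5, -0.3]
width: 65.6
gripper_force: 0.0
```

```bash
python3 st.py
python3 - <<'E'
from h import *
w=get_image("wrist");np.save("w3.npy",w,allow_pickle=True);s=get_image("scene")
a=cv2.resize(w["pixels"][130:330,130:430],(600,400),interpolation=cv2.INTER_CUBIC)
b=cv2.resize(s["pixels"][180:280,150:300],(600,400),interpolation=cv2.INTER_CUBIC)[:, :]
cv2.imwrite("pics/f.png",cv2.resize(np.vstack([a,b]),(450,600))[:,:,::-1])
E
```

```text
t15.60 out(rear) 6.24 lat -4.78 keyz-125 -18.33 yawerr -0.0012 [-3.14  0.    1.17] F out 0.52 lat 0.01 z -0.33 tq [-0.1  -0.04 -0.01]
```

View pics/f.png

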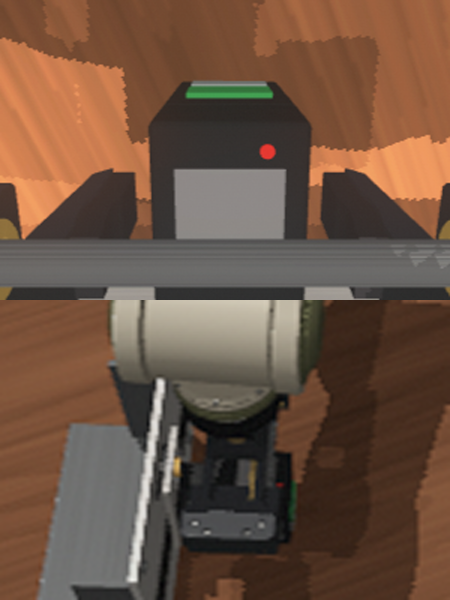

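The fingers are open and the drive stays on the bolt: its block front is at wrist (230–337, 212), and the brass head shows in the gap. I'll retreat straight up and check the seating.

servo_tool([
  {"ax": 0, "ay": 0, "az": 0, "x": 0, "y": 0, "z": -0.01, "hand": 0.066},
  {"ax": 0, "ay": 0, "az": 0, "x": 0, "y": 0, "z": -0.03, "hand": 0.066},
  {"ax": 0, "ay": 0, "az": 0, "x": 0, "y": 0, "z": -0.06, "hand": 0.066},
  {"ax": 0, "ay": 0, "az": 0, "x": 0, "y": 0, "z": -0.1, "hand": 0.066},
  {"ax": 0, "ay": 0, "az": 0, "x": 0, "y": 0, "z": -0.14, "hand": 0.066},
  {"ax": 0, "ay": 0, "az": 0, "x": -0.04, "y": 0, "z": -0.17, "hand": 0.066},
  {"ax": 0, "ay": 0, "az": 0, "x": -0.08, "y": 0, "z": -0.17, "hand": 0.066},
  {"ax": 0, "ay": 0, "az": 0, "x": -0.11, "y": 0, "z": -0.17, "hand": 0.066},
])

```text
clock: 16.5
tool_pos: [522.3, -250.2, 255.8]
orientation: [3.139, 0.001, 1.174]
ft_force: [-0.3, 0.6, -0.2]
width: 66.4
gripper_force: 0.0
```

servo_tool([
  {"ax": 0, "ay": 0, "az": 0, "x": 0, "y": 0, "z": 0, "hand": 0.066},
  {"ax": 0, "ay": 0, "az": 0, "x": 0, "y": 0, "z": 0, "hand": 0.066},
  {"ax": 0, "ay": 0, "az": 0, "x": 0, "y": 0, "z": 0, "hand": 0.066},
  {"ax": 0, "ay": 0, "az": 0, "x": 0, "y": 0, "z": 0, "hand": 0.066},
  {"ax": 0, "ay": 0, "az": 0, "x": 0, "y": 0, "z": 0, "hand": 0.066},
])

```text
clock: 17.0
tool_pos: [523.3, -247.8, 254.0]
orientation: [-3.142, -0.0, 1.176]
ft_force: [-0.1, -0.6, -0.1]
width: 66.3
gripper_force: 0.0
```

```bash
python3 st.py
python3 - <<'E'
from h import *
w=get_image("wrist");np.save("w4.npy",w,allow_pickle=True)
cv2.imwrite("pics/g.png",cv2.resize(w["pixels"][40:220,160:400],(800,600),interpolation=cv2.INTER_CUBIC)[:,:,::-1])
E
```

```text
t17.00 out(rear) -102.90 lat -4.88 keyz-125 151.78 yawerr 0.0000 [-3.14 -0.    1.18] F out -0.57 lat 0.11 z -0.07 tq [-0.09 -0.06  0.03]
```

View pics/g.png

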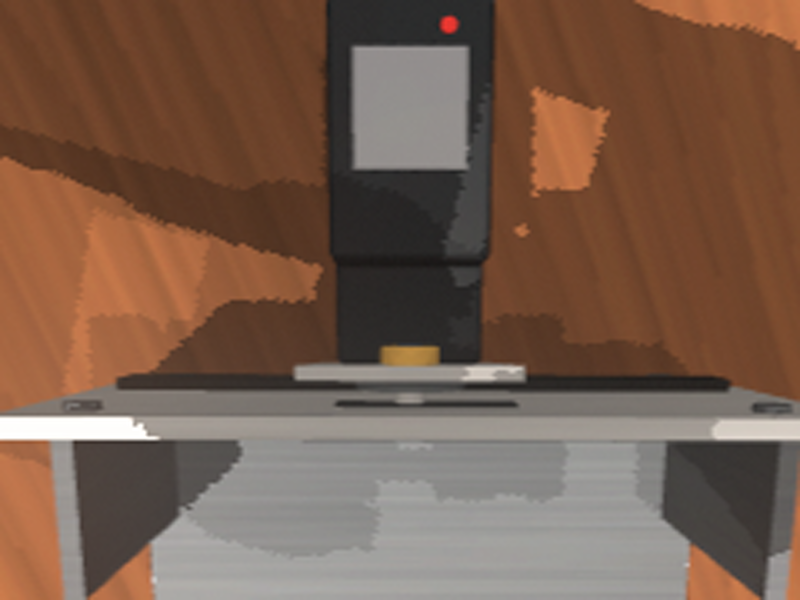

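Run:
```python
from h import *
from scipy.optimize import least_squares
np.set_printoptions(precision=3,suppress=True)
w=np.load("w4.npy",allow_pickle=True).item();P=np.load("panel.npz");n,d,mid=P["n"],P["d"],P["mid"]
g=w["pixels"].astype(int)
print("col282 rows0-60",g[0:60:2,282].mean(1).astype(int)); r=np.arange(0,60,4)
f=lambda x,y:(160+x/3.3333,40+y/3.3333)
obs=[((0,-30,13),f(295,381)),((0,30,13),f(526,381)),((-4,-30,13),f(295,366)),((-4,30,13),f(525,366)),((-32,-22,-4),f(332,258)),((-32,22,-4),f(491,257))]
pan=[((0,-110),f(0,0)),]
def world(v,lat,out,dz,th,yw,dyn):
    x,y,z=v  # drive x into panel; pitch th: top leaning out
    X=x*np.cos(th)-z*np.sin(th);Z=z*np.cos(th)+x*np.sin(th)
    c,s=np.cos(yw),np.sin(yw);X,Y=X*c-y*s,X*s+y*c
    h=mid+n*(out-X)+d*(lat+Y);return np.r_[h,125+dz+Z]
def res(p):return np.concatenate([proj(w,world(v,*p,0))-np.array(u) for v,u in obs])
# bias check: panel top front edge, head
print("panel edge proj row",proj(w,np.r_[mid+d*P["lat"],155]),"seen row",f(400,416)[1]," head",proj(w,np.r_[mid+n*16+d*P["lat"],133]),f(410,346))
s=least_squares(res,[-4.5,7,0,0,0]);J=np.linalg.inv(s.jac.T@s.jac)
print("lat,out,dz,tilt,yaw",s.x,"sd@.3px",0.3*np.sqrt(np.diag(J)),s.fun)
for z0 in(-1,0,3,6):
    q=least_squares(lambda p:res([p[0],p[1],z0,p[2],p[3]]),[-4.5,7,0,0]);print(z0,q.x,np.sqrt((q.fun**2).mean()))
```

```text
col282 rows0-60 [108 107 108 108 110 110 112 113 113 115 116 117 118  73  73  73  73  73
  73  41  43  43  43  43  43  44  44 143 144 142]
panel edge proj row [283.119 165.187] seen row 164.80124801248013  head [283.084 144.27 ] (283.00123001230014, 143.80103801038013)
lat,out,dz,tilt,yaw [-4.029  7.351 -0.134  0.018 -0.001] sd@.3px [0.114 0.132 1.08  0.013 0.003] [ 0.323  0.01  -0.251  0.098  0.204 -0.167  0.187 -0.08  -0.756 -0.107
  0.276  0.251]
-1 [-4.026  7.368  0.013 -0.001] 0.2983576900233236
0 [-4.029  7.348  0.019 -0.001] 0.29040934731927126
3 [-4.036  7.292  0.038 -0.001] 0.38592959264286925
6 [-4.044  7.242  0.056 -0.001] 0.5810748908408586
```

The measured pose puts the slot top −0.1 ± 1.1 mm from the bolt's height and 7.35 mm out from the panel. The tilt is 0.02 rad and the drive is square to the panel, so it is seated.

```bash
python3 -c "
from workcell import job
print(job.close_job())"
```

```text
the job is handed in; nothing more can be done
None
```

The black servo drive hangs released on the bolt, measured fully home (slot top −0.1 ± 1.1 mm from bolt height, tilt about 0.02 rad); job handed in just after 17 s, verdict not shown.

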